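# Scan the vial carousel's label, then hold its index plunger out

### The arm

A 6-joint arm with a two-finger parallel gripper is mounted at the origin on the work surface. World frame = base frame: x ahead of the robot, y to its left, z up, the work surface at z = 0. Lengths are in m, angles in rad, forces in N, time in s.
With the tool pointing down it reaches from about 0.3 to 0.95 m from the base axis. Payload 3.1 kg.
Tool frame: the origin (TCP) lies between the finger pads; the fingertips stand 14 mm ahead of it and the grasp point (between the pads) lies 5 mm behind it; z points along the fingers, y is the line along which they close (so a half turn about z gives the same grasp; the last joint's range is limited). The gripper opens to 85 mm and grips with 20 to 120 N. Pads are 22 mm wide; open, the fingers measure 114 mm over their backs; the gripper's body (76 mm by 85 mm) begins 54 mm behind the grasp point. The pads swing forward as they close: fully open they stand 13 mm farther back than shut.
Start: joints at [-0.07, 0.308, 1.634, -0, 1.2, -0.07], TCP at [0.625, -0, 0.245] pointing down, gripper open.
Joint ranges: [-3.06, 3.06], [-0.79, 1.96], [0.05, 2.63], [-1.19, 4.34], [0.05, 2.64], [-2.94, 2.94]. Speed limits (rad/s): [2.79, 2.79, 3.14, 3.14, 3.14, 3.14].

### API

Orientations are given as a 3x3 rotation matrix whose columns are the frame's x, y, z axes.
In Python, from cell import get_state, optics, job gives the robot as it stands.
- The arm moves only by the tool servo_tool, never from a script. Its argument "steps" is a list of rows, each an object of numbers: "x", "y", "z": the shift along the tool's x, y, z in m; "ax", "ay", "az": the turn, a rotation vector about the tool's x, y, z in degrees; "jaw": the opening, from -1 (shut) to 1 (fully open). A call has exactly 8 rows; each row shifts and turns the commanded pose from where the row before left it, along the tool's axes as they then stand; what a row does not reach is not made up. A row lasts 1/10 s, in which the tool goes at most 50 mm and 8.59 degrees, less where a joint would pass 70% of its speed; a pose out of reach is approached as far as the arm can. A call is refused whole if a number of a shift passes 0.05 or a number of a turn 8.59, either way. A call with a gripper value outside its range is refused whole. The fingers move at their own pace and stop on an object; the grip force is fixed at half the most. Time passes only in rows, so rows that do not move let the fingers close, or fill a call up. It gives the time, the measured TCP pose, the force, the opening and the grip force at its end, in the units of the state.
- get_state(): the state, without advancing time (a new reading comes with each control period).
- optics.snapshot(name): name is "scene" or "side" or "wrist"; returns a dict with "frame" (480x640x3 uint8, blue, green, red), "fovy" (degrees; the focal length in pixels is half the picture's height over the tangent of half this angle, whatever the lens; pixels are square), "cx", "cy" (the principal point, pixels), "rvec" (rotation vector, rad) and "tvec" (3), from world to camera coordinates, as OpenCV has them; the wrist camera has in their place "hand_eye" (4x4, takes a point from camera to tool coordinates, whose origin is the TCP and whose axes are the flange's). Camera axes: x right, y down, z forward; pixel columns grow to the right and rows downward; lengths in m; the calibration is good to about 2 mm. A picture is of the moment at which its call begins: read the wrist's pose just before it. There is no depth.
- job.close_job(): hands the job in; it is judged then, once.
The state is a dict: "time": time; "joints": joint angles; "joint_velocities": joint speeds; "effort": joint torques, N m; "ee_pos": TCP position; "orientation": TCP orientation; "contact_force": force on the tool from outside, world axes, zero at the start; "wrist_torque": the same for the moment, N m; "finger_gap": finger opening in m; "grasp_force": force on a finger pad.
Only numpy, scipy, OpenCV 4.12 (cv2) and the standard library are available. Lean on these libraries where they do the work, as an engineer would, in place of code of your own. Each camera call takes 0.05 s, during which the arm holds its last target. There are 200 camera calls.

### The job

Pick up the hand scanner, hold it steady with its window squarely over the bar code on top of the vial carousel for about a second (about 8 cm above it, scan line crossing all the bars), and lay it back on its rubber mat, window down, letting go of it. Then take the black knob of the carousel's sprung index plunger, pull it straight back as far as it goes, so that the pin is clear of its seat hole in the carousel's rim, and finish while holding it there: do not let go. Do not knock over or shift the flask, the beaker or the wash bottle.

Things in the scene. Friction and masses are not known exactly. Their poses are not given: they have to be found in the camera images.
- scanner: Loose hand scanner, 180 g, lying along its x. Light grey handle 30 wide, x=-90 to +50, from 18 to 44 above its underside; white T-shaped head, x=+50 to +90, 64 wide (y), 45 high; small tail foot under x=-90 to -76. Origin on its underside at the middle of its length, z up. It looks straight out of its underside (-z) through the window in the head; its scan line runs along its y.
- scanner_grip (a point): Middle of the scanner's handle, near its centre of mass, at (0, 0, 31) mm in the scanner's frame: a good place to pinch the 30 mm wide handle across y.
- scanner_window (a point): Centre of the scanner's window, at (70, 0, 0) mm in the scanner's frame; axes as the scanner's. It reads from 40 to 120 mm.
- mat: Black rubber mat fixed on the bench, 260 (x) by 150 (y), 3 thick, origin at the centre of its underside; the scanner's place. At the start the scanner lies on it; it may be laid back on it any way round, well inside its edges.
- label: White paper bar-code label, 36 (x) by 60 (y), 2 thick, fixed facing up on the carousel's hub, face 107 above the bench. Origin at the centre of its underside. Black bars run along its x, side by side along its y (the long side), so the scan line must lie along its y, either way round. Its yaw differs from the carousel's.
- label_face (a point): Centre of the label's upper face; axes as the label's.
- carousel: Aluminium vial carousel fixed to the bench; origin at the bench on the disc's axis. Base plate x=-120 to +95, 160 wide, 12 high; disc radius 70, 45 to 65 high, does not turn; eight amber vials on radius 55, tops 103 high; grey hub radius 36, top 105 high. On its -x side a dark steel block (x=-115 to -85, 40 wide, top 72 high) carries the plunger.
- plunger_grip (a point): Middle of the neck of the plunger's black knob: (-132, 0, 55) mm in the carousel's frame with the plunger in; moves with it; axes as the carousel's. It slides level along the carousel's x; pull towards -x. Neck: diameter 16, 30 long, free on all sides, bench 55 below; pinch it from above across the carousel's y. Its outer end is a head, diameter 30, 8 thick, that fingers can hook behind.
- plunger (a joint): Travel of the plunger in m: 0 with the pin 6 mm deep in its seat hole, 0.014 fully back at the stop. The spring pulls it in with 5 N at 0 and 8 N at 0.014, enough to drag a compliant arm back a few mm; it shuts when let go.
- flask: Bystander: glass conical flask, 76 across, 104 high, origin at the centre of its foot.
- jack: Bystander: blue lab jack fixed to the bench, 110 square, 70 high, with a knob on its -x side reaching x=-82; origin at the centre of its underside. The beaker stands on it.
- beaker: Bystander: glass beaker, 68 across, 90 high, standing on the jack; origin at the centre of its foot.
- washbottle: Bystander: white plastic wash bottle, 68 across, 161 high to the cap with a thin spout up to 198; origin at the centre of its foot.
Not all that is in view belongs to the job. Several things have the shape of the scanner; the one meant has the colours described above.

How it is judged:
On the way, in this order (a step that is already met when the one before it is completed fails the run):
1. the held scanner is aimed at the bar code and kept still (x of label_face in the frame of scanner_window between -0.013 and 0.013 m and y of label_face in the frame of scanner_window between -0.013 and 0.013 m and z of label_face in the frame of scanner_window between -0.125 and -0.035 m and angle between the y axis of scanner and the y axis of label, either way round below 0.35 rad and linear speed of scanner below 0.03 m/s and angular speed of scanner below 0.2 rad/s and contact force between the fingers and scanner above 1 N), for 0.6 s.
2. the scanner lies on its mat, window down, let go (x of scanner in the frame of mat between -0.08 and 0.08 m and y of scanner in the frame of mat between -0.07 and 0.07 m and height (world z) of scanner below 0.009 m and angle between scanner's own z axis and vertical below 0.1 rad and linear speed of scanner below 0.02 m/s and contact force between the fingers and scanner below 0.1 N), for 0.2 s.
3. the plunger is held fully back by the fingers (value of joint plunger above 0.011 m and velocity of joint plunger between -0.02 and 0.02 m/s and contact force between the fingers and plunger above 2 N), for 0.4 s.
At the end, for the whole second after the job is handed in: The fingers hold the plunger at least 11 mm back (of 14), still, pressing on its knob with over 2 N; the scanner lies untouched, still and level (0.1 rad), window down on its mat, its origin within 80 mm along and 70 mm across of the mat's centre (all of step 2 and all of step 3); the arm keeps its last pose, push and grip.
It fails at once if a bystander was shifted by more than 30 mm or tipped (distance of any of flask, beaker, washbottle from where it was at the start of the episode above 0.03 m or angle between any of flask, beaker, washbottle's own z axis and vertical above 0.4 rad).
It also fails if it takes over 64 s, if anything falls off the work surface, if the arm or the gripper's body presses on something with over 40 N, if the wrist force passes 120 N, or if a joint passes its speed limit or range.

## Working session

There is one attempt and no reset: what is moved stays moved. The work goes in short steps, Python scripts to look and compute and a tool call to move; the robot and the scene stay as the last step left them, time stands still between calls to the robot, and variables do not carry over. Pictures are saved under pics/ and viewed, at most 10 in all, crops included, and the job is handed in when it is done.

Besides the shell and the picture viewer there is one more tool, called in YAML: its name, and indented under it one key for each argument. servo_tool: Moves the arm, as the interface text tells. Its arguments: {"type":"object","properties":{"steps":{"type":"array"}},"required":["steps"]}

```bash
mkdir -p pics
cat > h.py <<'E'
import numpy as np, cv2
from cell import get_state, optics, job
def snap(name, fn=None):
    st=get_state(); s=optics.snapshot(name)
    if fn: cv2.imwrite('pics/'+fn,s['frame'])
    f=240/np.tan(np.radians(s['fovy'])/2)
    K=np.array([[f,0,s['cx']],[0,f,s['cy']],[0,0,1.]])
    if 'hand_eye' in s:
        T=np.eye(4);T[:3,:3]=st['orientation'];T[:3,3]=st['ee_pos']
        T=T@np.array(s['hand_eye']); C=np.linalg.inv(T)
    else:
        C=np.eye(4);C[:3,:3]=cv2.Rodrigues(np.array(s['rvec'],float))[0];C[:3,3]=np.ravel(s['tvec'])
    return dict(img=s['frame'],K=K,C=C,extra={k:v for k,v in s.items() if k!='frame'})
def ray(c,u,v,z):
    R=c['C'][:3,:3];t=c['C'][:3,3];o=-R.T@t
    d=R.T@np.linalg.inv(c['K'])@[u,v,1]
    return o+d*(z-o[2])/d[2]
def proj(c,p):
    q=c['K']@(c['C'][:3,:3]@np.array(p)+c['C'][:3,3]); return q[:2]/q[2]
E
python3 - <<'E'
from h import *
for n in ('scene','side','wrist'):
    c=snap(n,n+'0.png'); print(n,c['extra']); print(np.linalg.inv(c['C']).round(3))
print(get_state())
E
```

```text
scene {'fovy': 55.91470493962308, 'cx': 318.31198039266434, 'cy': 241.396309804991, 'rvec': array([ 1.53000748,  2.23970992, -0.71032264]), 'tvec': array([ 0.22273646, -0.32309196,  1.60377096])}
[[-0.365  0.763 -0.533  1.183]
 [ 0.931  0.297 -0.212  0.229]
 [-0.004 -0.574 -0.819  1.129]
 [ 0.     0.     0.     1.   ]]
side {'fovy': 56.57528610862589, 'cx': 320.220806193136, 'cy': 238.25312176930464, 'rvec': array([ 0.38607767, -2.76423981,  1.2148206 ]), 'tvec': array([0.51746557, 0.194013  , 1.41405799])}
[[-0.963 -0.191  0.189  0.267]
 [-0.269  0.65  -0.711  1.018]
 [ 0.013 -0.735 -0.677  1.094]
 [ 0.     0.     0.     1.   ]]
wrist {'fovy': 66.2179756299519, 'cx': 317.32178911587266, 'cy': 236.96110277546092, 'hand_eye': array([[ 8.34266252e-04, -9.63365074e-01, -2.68192168e-01,
         6.74533224e-02],
       [ 9.99999626e-01,  7.43054602e-04,  4.41597866e-04,
        -1.41843409e-03],
       [-2.26138536e-04, -2.68192436e-01,  9.63365334e-01,
        -1.29400514e-01],
       [ 0.00000000e+00,  0.00000000e+00,  0.00000000e+00,
         1.00000000e+00]])}
[[ 1.     0.001 -0.002 
[... 255 characters left out ...]
ocities': array([-5.15074301e-05, -2.89221265e-03, -4.57442729e-03, -6.62041936e-04,
        1.61895975e-03,  4.01277649e-04]), 'effort': array([-7.71605373e-04, -4.15801048e+01, -2.77146006e+01, -1.83032253e-04,
        6.02632252e-03, -2.39092765e-05]), 'ee_pos': array([6.24384975e-01, 3.17356079e-05, 2.44309340e-01]), 'orientation': array([[-2.02913562e-05,  9.99998346e-01, -1.81842185e-03],
       [ 9.99999987e-01,  2.05834805e-05,  1.60628593e-04],
       [ 1.60665757e-04, -1.81841857e-03, -9.99998334e-01]]), 'contact_force': array([-0.12497921, -0.03736325,  0.57720899]), 'wrist_torque': array([0.02391932, 0.01179016, 0.02389972]), 'grasp_force': 0.0, 'finger_gap': 0.08552357790514575}
```

View pics/scene0.png

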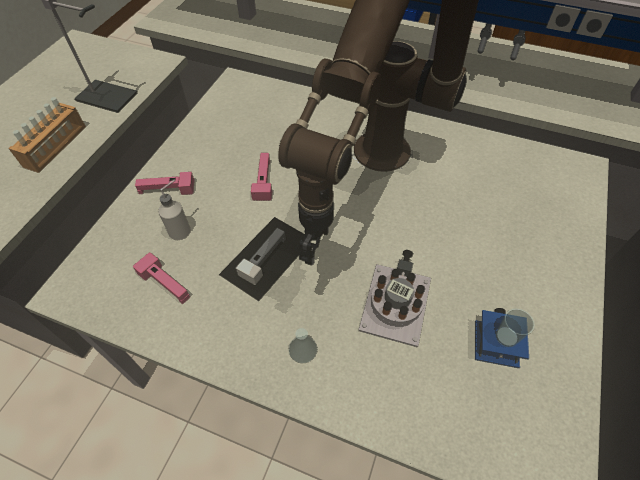

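View pics/side0.png

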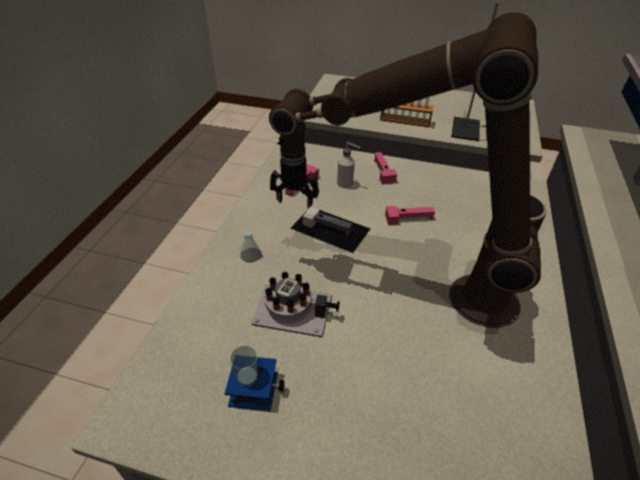

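Scene: the candidates with the scanner's shape are pink ones at (165,184), (262,176) and (162,277), and a light grey one with a white head at (262,255) on the black mat. I choose the grey and white one. The carousel is at (397,300) with its plunger knob at (407,254), the flask at (302,346), the jack and beaker at (505,335), and the wash bottle at (173,215). Next is a close crop to check the choice and get pixels.

Run:
```python
import cv2,numpy as np
s=cv2.imread('pics/scene0.png');d=cv2.imread('pics/side0.png')
def cr(i,x,y,w,h):
    c=cv2.resize(i[y:y+h,x:x+w],(400,300),interpolation=cv2.INTER_CUBIC)
    for k in range(0,w,10):
        cv2.line(c,(k*400//w,0),(k*400//w,6 if k%50 else 12),(0,255,255),1)
    for k in range(0,h,10):
        cv2.line(c,(0,k*300//h),(6 if k%50 else 12,k*300//h),(0,255,255),1)
    return c
a=np.hstack([cr(s,215,210,120,90),cr(s,340,245,140,105)])
b=np.hstack([cr(d,280,190,100,75),cr(d,250,260,100,75)])
cv2.imwrite('pics/c1.png',np.vstack([a,b]))
```

```text
(no output)
```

View pics/c1.png

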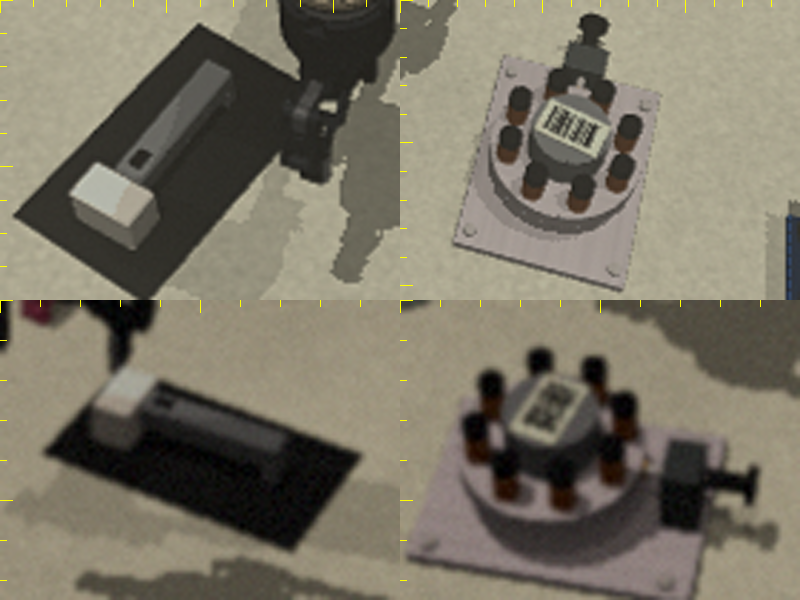

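The grey-handled, white-headed scanner on the mat is confirmed (head at scene px ~(249,270), tail ~(281,230)). The label's corners are around scene (399,278), (414,286), (409,298), (388,290), and the knob is at ~(407,256).

Run:
```python
from h import *
s=snap('scene');d=snap('side')
A=lambda x,y,z:ray(s,215+x*.3,210+y*.3,z)
B=lambda x,y,z:ray(s,340+(x-400)*.35,245+y*.35,z)
C=lambda x,y,z:ray(d,280+x/4,190+(y-300)/4,z)
D=lambda x,y,z:ray(d,250+(x-400)/4,260+(y-300)/4,z)
def P(t,f,l,z): print(t,[f(x,y,z)[:2].round(3).tolist() for x,y in l])
P('mat s',A,[(200,25),(15,215),(145,300)],.003)
P('mat d',C,[(45,453),(290,550),(360,457)],.003)
P('head top s',A,[(70,197),(103,163),(157,207)],.048)
P('head top d',C,[(95,405),(125,370),(158,382),(137,410)],.048)
P('handle top s',A,[(208,60),(235,72),(118,165)],.047)
P('handle top d',C,[(285,433)],.047)
P('plate s',B,[(502,57),(660,95),(622,288),(455,243)],.012)
P('label s',B,[(551,95),(612,118),(597,152),(537,128)],.107)
P('label d',D,[(553,372),(588,383),(548,442),(514,432)],.107)
P('knob s',B,[(593,20),(593,42)],.055)
P('knob d',D,[(720,480),(752,485)],.055)
P('flask s',lambda x,y,z:ray(s,x,y,z),[(302,355)],0.01)
P('wash s',lambda x,y,z:ray(s,x,y,z),[(177,233)],0.01)
P('jack s',lambda x,y,z:ray(s,x,y,z),[(484,318),(528,312),(528,352)],.07)
```

```text
mat s [[0.414, -0.224], [0.663, -0.287], [0.696, -0.146]]
mat d [[0.69, -0.149], [0.445, -0.088], [0.409, -0.226]]
head top s [[0.651, -0.232], [0.611, -0.221], [0.633, -0.159]]
head top d [[0.65, -0.177], [0.638, -0.234], [0.604, -0.225], [0.611, -0.181]]
handle top s [[0.477, -0.183], [0.481, -0.155], [0.607, -0.209]]
handle top d [[0.475, -0.189]]
plate s [[0.473, 0.126], [0.459, 0.286], [0.67, 0.3], [0.684, 0.145]]
label s [[0.557, 0.188], [0.56, 0.246], [0.598, 0.242], [0.594, 0.186]]
label d [[0.588, 0.177], [0.56, 0.18], [0.57, 0.242], [0.596, 0.24]]
knob s [[0.426, 0.201], [0.451, 0.208]]
knob d [[0.452, 0.2], [0.428, 0.198]]
flask s [[0.802, 0.03]]
wash s [[0.582, -0.476]]
jack s [[0.563, 0.436], [0.505, 0.538], [0.615, 0.551]]
```

servo_tool:
  steps:
    - {"x": -0.038, "y": -0.012, "z": 0.005, "jaw": 1}
    - {"x": -0.038, "y": -0.012, "z": 0.005, "jaw": 1}
    - {"x": -0.038, "y": -0.012, "z": 0.005, "jaw": 1}
    - {"x": -0.038, "y": -0.012, "z": 0.005, "jaw": 1}
    - {"x": -0.038, "y": -0.012, "z": 0.005, "jaw": 1}
    - {"az": -8.5, "jaw": 1}
    - {"az": -8.5, "jaw": 1}
    - {"az": -8.5, "jaw": 1}

```text
validation failed for argument at $.st...
```

servo_tool:
  steps:
    - {"az": -8.5, "jaw": 1}
    - {"az": -8.5, "jaw": 1}
    - {"az": -8.5, "jaw": 1}
    - {"az": -8.5, "jaw": 1}
    - {"az": -8.5, "jaw": 1}
    - {"az": -6, "jaw": 1}
    - {"jaw": 1}
    - {"jaw": 1}

```text
validation failed for argument at $.st...
```

Run:
```python
from h import *
c=snap('wrist','w1.png'); st=get_state(); print(st['ee_pos'],st['orientation'].round(3))
```

```text
[ 6.24726778e-01 -2.57953456e-05  2.44823161e-01] [[ 0.     1.    -0.001]
 [ 1.    -0.     0.   ]
 [ 0.    -0.001 -1.   ]]
```

View pics/w1.png

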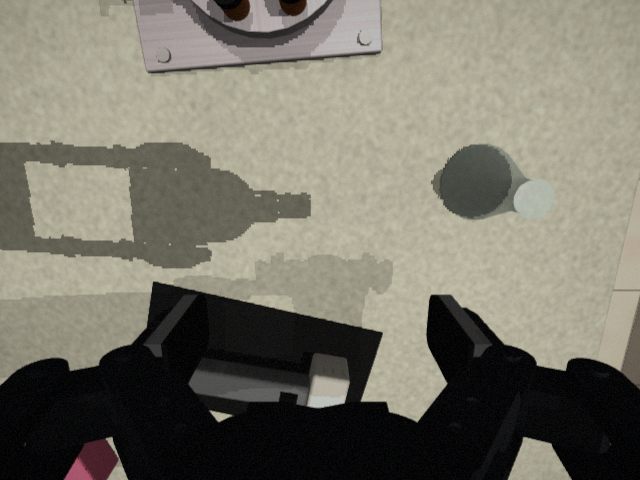

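The arm did not move because both calls were refused. The wrist view is from the start pose: mat at (265,340), scanner head at (328,380), flask at (480,185), carousel plate at the top. I'll retry with all keys in each row.

servo_tool:
  steps:
    - {"x": -0.038, "y": -0.012, "z": 0.005, "ax": 0, "ay": 0, "az": 0, "jaw": 1}
    - {"x": -0.038, "y": -0.012, "z": 0.005, "ax": 0, "ay": 0, "az": 0, "jaw": 1}
    - {"x": -0.038, "y": -0.012, "z": 0.005, "ax": 0, "ay": 0, "az": 0, "jaw": 1}
    - {"x": -0.038, "y": -0.012, "z": 0.005, "ax": 0, "ay": 0, "az": 0, "jaw": 1}
    - {"x": -0.038, "y": -0.012, "z": 0.005, "ax": 0, "ay": 0, "az": 0, "jaw": 1}
    - {"x": 0, "y": 0, "z": 0, "ax": 0, "ay": 0, "az": -8.5, "jaw": 1}
    - {"x": 0, "y": 0, "z": 0, "ax": 0, "ay": 0, "az": -8.5, "jaw": 1}
    - {"x": 0, "y": 0, "z": 0, "ax": 0, "ay": 0, "az": -8.5, "jaw": 1}

```text
time: 1.1
ee_pos: [0.5647, -0.1907, 0.2201]
orientation: [[-0.435, 0.901, -0.0], [0.901, 0.435, 0.0], [0.0, -0.0, -1.0]]
contact_force: [0.0, -0.2, 0.4]
finger_gap: 0.0852
grasp_force: 0.0
```

servo_tool:
  steps:
    - {"x": 0, "y": 0, "z": 0, "ax": 0, "ay": 0, "az": -8.5, "jaw": 1}
    - {"x": 0, "y": 0, "z": 0, "ax": 0, "ay": 0, "az": -8.5, "jaw": 1}
    - {"x": 0, "y": 0, "z": 0, "ax": 0, "ay": 0, "az": -8.5, "jaw": 1}
    - {"x": 0, "y": 0, "z": 0, "ax": 0, "ay": 0, "az": -8.5, "jaw": 1}
    - {"x": 0, "y": 0, "z": 0, "ax": 0, "ay": 0, "az": -8.5, "jaw": 1}
    - {"x": 0, "y": 0, "z": 0, "ax": 0, "ay": 0, "az": -6, "jaw": 1}
    - {"x": 0, "y": 0, "z": 0, "ax": 0, "ay": 0, "az": 0, "jaw": 1}
    - {"x": 0, "y": 0, "z": 0, "ax": 0, "ay": 0, "az": 0, "jaw": 1}

```text
time: 1.9
ee_pos: [0.565, -0.19, 0.2202]
orientation: [[-0.961, 0.278, -0.0], [0.278, 0.961, 0.0], [0.0, 0.0, -1.0]]
contact_force: [0.0, 0.4, 0.5]
finger_gap: 0.0855
grasp_force: 0.0
```

Run:
```python
from h import *
c=snap('wrist','w2.png'); st=get_state(); print(st['ee_pos'],st['orientation'].round(3))
```

```text
[ 0.56496863 -0.19001792  0.22023476] [[-0.961  0.277 -0.   ]
 [ 0.277  0.961  0.   ]
 [ 0.     0.    -1.   ]]
```

View pics/w2.png

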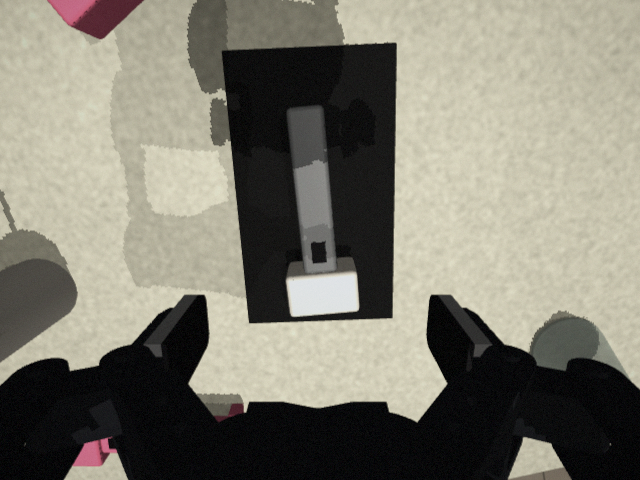

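The wrist view shows the scanner on the mat: handle top tail corners at (288,108) and (324,106), joining the head at (304,271) and (337,270). The head top is (287,277)-(356,272)-(359,311)-(288,316), and the mat corners are (222,50), (396,43), (393,317) and (249,323).

```bash
cat >> h.py <<'E'
def cam2(fn_pose, img=None):
    "wrist camera at pose (pos,R) without taking a picture"
    pass
E
python3 - <<'E'
from h import *
c=snap('wrist'); st=get_state()
f=lambda l,z: np.array([ray(c,u,v,z)[:2] for u,v in l])
h=f([(288,108),(324,106),(304,271),(337,270)],.047); H=f([(287,277),(356,272),(359,311),(288,316)],.048); m=f([(222,50),(396,43),(393,317),(249,323)],.003)
print(h.round(4),H.round(4),m.round(4),sep='\n')
print('widths',np.linalg.norm(h[0]-h[1]),np.linalg.norm(h[2]-h[3]),'head',np.linalg.norm(H[0]-H[1]),np.linalg.norm(H[1]-H[2]))
a=h[:2].mean(0);b=h[2:].mean(0);d=b-a;L=np.linalg.norm(d);d/=L
print('len',L,'yaw',np.degrees(np.arctan2(d[1],d[0])),'grip',a+d*.09, 'head ctr',H.mean(0),H.mean(0)-.07*d,'mat',m.mean(0))
w=m[2:].mean(0)-m[:2].mean(0);print('mat yaw',np.degrees(np.arctan2(w[1],w[0])))
R=st['orientation'];
for g in (a+d*.09,H.mean(0)-.07*d): print('tool shift',R.T@(np.r_[g,.034]-st['ee_pos']))
print('tool yaw of y',np.degrees(np.arctan2(R[1,1],R[0,1]))-90)
E
```

```text
[[ 0.473  -0.188 ]
 [ 0.4793 -0.1607]
 [ 0.6059 -0.2147]
 [ 0.613  -0.1867]]
[[ 0.6068 -0.2305]
 [ 0.619  -0.1712]
 [ 0.656  -0.1779]
 [ 0.6431 -0.2409]]
[[ 0.4088 -0.2308]
 [ 0.4447 -0.0864]
 [ 0.696  -0.1465]
 [ 0.6611 -0.2928]]
widths 0.02802918285311309 0.028917124645206557 head 0.06059086732242219 0.03767469487353506
len 0.13584056076268672 yaw -11.167851002354839 grip [ 0.56444537 -0.191813  ] head ctr [ 0.63121813 -0.2051156 ] [ 0.56254365 -0.19155772] mat [ 0.55266473 -0.18912013]
mat yaw -13.641507498519864
tool shift [ 3.91491066e-05 -1.87134102e-03  1.86268452e-01]
tool shift [ 0.00193714 -0.002153    0.18626846]
tool yaw of y -16.08629203234267
```

servo_tool:
  steps:
    - {"x": 0.001, "y": -0.002, "z": 0.02, "ax": 0, "ay": 0, "az": -4.7, "jaw": 1}
    - {"x": 0, "y": 0, "z": 0.04, "ax": 0, "ay": 0, "az": 0, "jaw": 1}
    - {"x": 0, "y": 0, "z": 0.04, "ax": 0, "ay": 0, "az": 0, "jaw": 1}
    - {"x": 0, "y": 0, "z": 0.035, "ax": 0, "ay": 0, "az": 0, "jaw": 1}
    - {"x": 0, "y": 0, "z": 0.03, "ax": 0, "ay": 0, "az": 0, "jaw": 1}
    - {"x": 0, "y": 0, "z": 0.015, "ax": 0, "ay": 0, "az": 0, "jaw": 1}
    - {"x": 0, "y": 0, "z": 0.01, "ax": 0, "ay": 0, "az": 0, "jaw": 1}
    - {"x": 0, "y": 0, "z": 0, "ax": 0, "ay": 0, "az": 0, "jaw": 1}

```text
time: 2.8
ee_pos: [0.5631, -0.1915, 0.0295]
orientation: [[-0.981, 0.196, -0.001], [0.196, 0.981, 0.001], [0.001, 0.0, -1.0]]
contact_force: [0.7, -0.1, -0.3]
finger_gap: 0.0855
grasp_force: 0.0
```

servo_tool:
  steps:
    - {"x": 0, "y": 0, "z": 0, "ax": 0, "ay": 0, "az": 0, "jaw": -1}
    - {"x": 0, "y": 0, "z": 0, "ax": 0, "ay": 0, "az": 0, "jaw": -1}
    - {"x": 0, "y": 0, "z": 0, "ax": 0, "ay": 0, "az": 0, "jaw": -1}
    - {"x": 0, "y": 0, "z": 0, "ax": 0, "ay": 0, "az": 0, "jaw": -1}
    - {"x": 0, "y": 0, "z": 0, "ax": 0, "ay": 0, "az": 0, "jaw": -1}
    - {"x": 0, "y": 0, "z": 0, "ax": 0, "ay": 0, "az": 0, "jaw": -1}
    - {"x": 0, "y": 0, "z": 0, "ax": 0, "ay": 0, "az": 0, "jaw": -1}
    - {"x": 0, "y": 0, "z": 0, "ax": 0, "ay": 0, "az": 0, "jaw": -1}

```text
time: 3.6
ee_pos: [0.5646, -0.192, 0.0316]
orientation: [[-0.981, 0.196, 0.002], [0.196, 0.981, -0.001], [-0.002, -0.0, -1.0]]
contact_force: [0.2, 0.3, 6.5]
finger_gap: 0.0291
grasp_force: 61.3
```

servo_tool:
  steps:
    - {"x": 0, "y": 0, "z": -0.015, "ax": 0, "ay": 0, "az": 0, "jaw": -1}
    - {"x": 0, "y": 0, "z": -0.03, "ax": 0, "ay": 0, "az": 0, "jaw": -1}
    - {"x": 0, "y": 0, "z": -0.035, "ax": 0, "ay": 0, "az": 0, "jaw": -1}
    - {"x": 0, "y": 0, "z": -0.035, "ax": 0, "ay": 0, "az": 0, "jaw": -1}
    - {"x": 0, "y": 0, "z": -0.035, "ax": 0, "ay": 0, "az": 0, "jaw": -1}
    - {"x": 0, "y": 0, "z": -0.035, "ax": 0, "ay": 0, "az": -2, "jaw": -1}
    - {"x": 0, "y": 0, "z": -0.03, "ax": 0, "ay": 0, "az": -3, "jaw": -1}
    - {"x": 0, "y": 0, "z": -0.02, "ax": 0, "ay": 0, "az": 0, "jaw": -1}

```text
time: 4.4
ee_pos: [0.5636, -0.1917, 0.2681]
orientation: [[-0.994, 0.109, 0.002], [0.109, 0.994, -0.001], [-0.002, -0.001, -1.0]]
contact_force: [-0.1, -0.2, -2.8]
finger_gap: 0.029
grasp_force: 60.3
```

servo_tool:
  steps:
    - {"x": 0.005, "y": 0.02, "z": 0, "ax": 0, "ay": 0, "az": 0, "jaw": -1}
    - {"x": 0.01, "y": 0.035, "z": 0, "ax": 0, "ay": 0, "az": 0, "jaw": -1}
    - {"x": 0.012, "y": 0.04, "z": 0, "ax": 0, "ay": 0, "az": 0, "jaw": -1}
    - {"x": 0.012, "y": 0.04, "z": 0, "ax": 0, "ay": 0, "az": 0, "jaw": -1}
    - {"x": 0.012, "y": 0.04, "z": 0, "ax": 0, "ay": 0, "az": 0, "jaw": -1}
    - {"x": 0.01, "y": 0.04, "z": 0, "ax": 0, "ay": 0, "az": 0, "jaw": -1}
    - {"x": 0.005, "y": 0.03, "z": 0, "ax": 0, "ay": 0, "az": 0, "jaw": -1}
    - {"x": 0, "y": 0, "z": 0, "ax": 0, "ay": 0, "az": 0, "jaw": -1}

```text
time: 5.2
ee_pos: [0.5231, 0.0626, 0.265]
orientation: [[-0.994, 0.105, -0.002], [0.105, 0.994, 0.002], [0.002, 0.002, -1.0]]
contact_force: [-0.2, -0.7, -2.0]
finger_gap: 0.0293
grasp_force: 60.3
```

Run:
```python
from h import *
c=snap('wrist','w3.png'); st=get_state(); print(st['ee_pos'],st['orientation'].round(3),st['finger_gap'])
```

```text
[0.52357298 0.06069642 0.26506374] [[-0.994  0.106 -0.001]
 [ 0.106  0.994 -0.   ]
 [ 0.001 -0.    -1.   ]] 0.029324192667682967
```

View pics/w3.png

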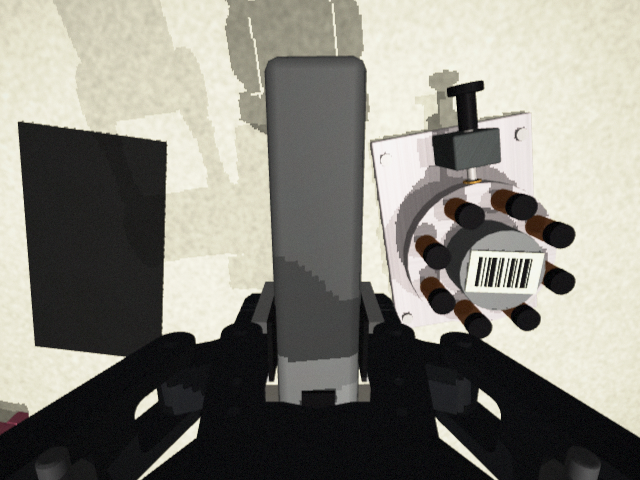

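The wrist view shows the scanner held straight along the tool axis, with its tail end at row ~57, columns 266-365. The label corners are (471,250), (545,252), (540,294) and (467,292). The knob's neck runs from (465,92) to (469,130).

Run:
```python
from h import *
c=snap('wrist'); st=get_state(); R=st['orientation'];p=st['ee_pos']
f=lambda l,z: np.array([ray(c,u,v,z)[:2] for u,v in l])
L=f([(471,250),(545,252),(540,294),(467,292)],.107); print(L.round(4))
lc=L.mean(0); y=L[1]+L[2]-L[0]-L[3]; yaw=np.degrees(np.arctan2(y[1],y[0]))-90
print('sizes',np.linalg.norm(L[0]-L[1]),np.linalg.norm(L[1]-L[2]),'ctr',lc,'yaw',yaw)
t=f([(266,62),(365,60)],p[2]+.0154); print('tail in tool',[(R.T@(np.r_[q,p[2]]-p)).round(4) for q in t])
k=f([(465,92),(469,130),(467,112)],.055);print('knob',k.round(4))
pc=f([(371,142),(529,112),(400,328)],.012);print('plate',pc.round(4))
ty=np.degrees(np.arctan2(R[1,1],R[0,1]))-90;print('tool yaw',ty)
# where should the TCP be: scanner x = -tool x
a=np.radians(yaw);g=lc-.07*np.array([np.cos(a),np.sin(a)]);print('grip tgt',g,'shift tool',R.T@(np.r_[g,.216]-p))
```

```text
[[0.5583 0.183 ]
 [0.5665 0.2433]
 [0.6038 0.2413]
 [0.5955 0.1798]]
sizes 0.060891002437313976 0.037394101602808066 ctr [0.58101891 0.21184541] yaw -7.7028759291382585
tail in tool [array([ 0.0895, -0.0142,  0.0001]), array([0.0901, 0.0139, 0.0001])]
knob [[0.4327 0.1979]
 [0.4648 0.2015]
 [0.4494 0.1997]]
plate [[0.4673 0.1204]
 [0.4551 0.2772]
 [0.6791 0.1399]]
tool yaw -6.184364780557374
grip tgt [0.51165056 0.22122792] shift tool [0.02958104 0.15949219 0.04895352]
```

servo_tool:
  steps:
    - {"x": 0.005, "y": 0.025, "z": 0.005, "ax": 0, "ay": 0, "az": 0, "jaw": -1}
    - {"x": 0.006, "y": 0.035, "z": 0.01, "ax": 0, "ay": 0, "az": 0, "jaw": -1}
    - {"x": 0.006, "y": 0.035, "z": 0.01, "ax": 0, "ay": 0, "az": 0, "jaw": -1}
    - {"x": 0.006, "y": 0.03, "z": 0.01, "ax": 0, "ay": 0, "az": 0, "jaw": -1}
    - {"x": 0.005, "y": 0.023, "z": 0.01, "ax": 0, "ay": 0, "az": 0, "jaw": -1}
    - {"x": 0.001, "y": 0.01, "z": 0.004, "ax": 0, "ay": 0, "az": 0, "jaw": -1}
    - {"x": 0, "y": 0, "z": 0, "ax": 0, "ay": 0, "az": 0, "jaw": -1}
    - {"x": 0, "y": 0, "z": 0, "ax": 0, "ay": 0, "az": 0, "jaw": -1}

```text
time: 6.1
ee_pos: [0.5138, 0.218, 0.2165]
orientation: [[-0.994, 0.11, 0.0], [0.11, 0.994, -0.001], [-0.0, -0.001, -1.0]]
contact_force: [0.0, 0.6, -2.5]
finger_gap: 0.0293
grasp_force: 60.3
```

Run:
```python
from h import *
st=get_state(); R=st['orientation'];p=st['ee_pos']; w=p+R@[-.07,0,.0286]; print(p,R.round(3).tolist(),'window',w, st['finger_gap'])
s=snap('scene')['img'];d=snap('side')['img']
cv2.imwrite('pics/c2.png',np.hstack([cv2.resize(s[210:360,330:480],(400,400),interpolation=cv2.INTER_CUBIC),cv2.resize(d[190:340,210:360],(400,400),interpolation=cv2.INTER_CUBIC)]))
```

```text
[0.51376324 0.21800977 0.21647969] [[-0.994, 0.11, 0.0], [0.11, 0.994, -0.001], [-0.0, -0.001, -1.0]] window [0.58333979 0.21024826 0.18789958] 0.02925345400934274
```

View pics/c2.png

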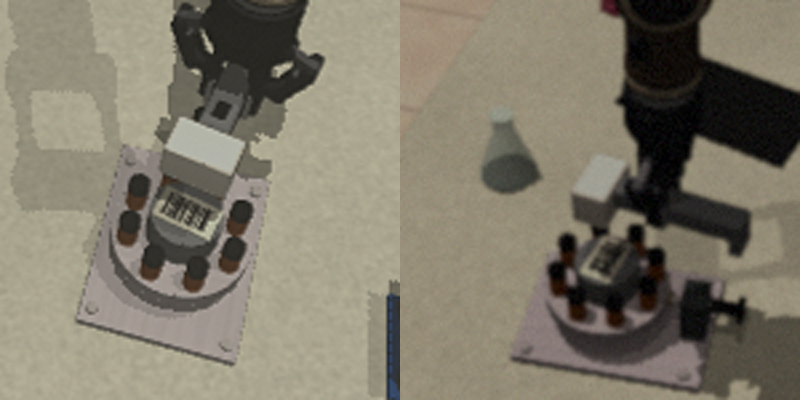

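Both views show the scanner level with its head straight above the label. The computed window is (0.583,0.210) against the label at (0.581,0.212). I hold it there.

servo_tool:
  steps:
    - {"x": 0.002, "y": 0.001, "z": 0, "ax": 0, "ay": 0, "az": 0, "jaw": -1}
    - {"x": 0, "y": 0, "z": 0, "ax": 0, "ay": 0, "az": 0, "jaw": -1}
    - {"x": 0, "y": 0, "z": 0, "ax": 0, "ay": 0, "az": 0, "jaw": -1}
    - {"x": 0, "y": 0, "z": 0, "ax": 0, "ay": 0, "az": 0, "jaw": -1}
    - {"x": 0, "y": 0, "z": 0, "ax": 0, "ay": 0, "az": 0, "jaw": -1}
    - {"x": 0, "y": 0, "z": 0, "ax": 0, "ay": 0, "az": 0, "jaw": -1}
    - {"x": 0, "y": 0, "z": 0, "ax": 0, "ay": 0, "az": 0, "jaw": -1}
    - {"x": 0, "y": 0, "z": 0, "ax": 0, "ay": 0, "az": 0, "jaw": -1}

```text
time: 7.0
ee_pos: [0.5114, 0.2206, 0.2162]
orientation: [[-0.994, 0.11, -0.0], [0.11, 0.994, -0.0], [0.0, -0.0, -1.0]]
contact_force: [0.3, 0.3, -1.3]
finger_gap: 0.0292
grasp_force: 60.3
```

servo_tool:
  steps:
    - {"x": 0, "y": 0, "z": 0, "ax": 0, "ay": 0, "az": 0, "jaw": -1}
    - {"x": 0, "y": 0, "z": 0, "ax": 0, "ay": 0, "az": 0, "jaw": -1}
    - {"x": 0, "y": 0, "z": 0, "ax": 0, "ay": 0, "az": 0, "jaw": -1}
    - {"x": 0, "y": 0, "z": 0, "ax": 0, "ay": 0, "az": 0, "jaw": -1}
    - {"x": 0, "y": 0, "z": 0, "ax": 0, "ay": 0, "az": 0, "jaw": -1}
    - {"x": 0, "y": 0, "z": 0, "ax": 0, "ay": 0, "az": 0, "jaw": -1}
    - {"x": 0, "y": 0, "z": 0, "ax": 0, "ay": 0, "az": 0, "jaw": -1}
    - {"x": 0, "y": 0, "z": 0, "ax": 0, "ay": 0, "az": 0, "jaw": -1}

```text
time: 7.8
ee_pos: [0.5114, 0.2205, 0.2163]
orientation: [[-0.994, 0.11, 0.0], [0.11, 0.994, -0.0], [-0.0, -0.0, -1.0]]
contact_force: [-0.5, -0.3, -2.3]
finger_gap: 0.0288
grasp_force: 60.3
```

servo_tool:
  steps:
    - {"x": -0.0045, "y": -0.02, "z": 0, "ax": 0, "ay": 0, "az": 0, "jaw": -1}
    - {"x": -0.008, "y": -0.035, "z": 0, "ax": 0, "ay": 0, "az": 0, "jaw": -1}
    - {"x": -0.01, "y": -0.045, "z": 0, "ax": 0, "ay": 0, "az": 0, "jaw": -1}
    - {"x": -0.01, "y": -0.045, "z": 0, "ax": 0, "ay": 0, "az": 0, "jaw": -1}
    - {"x": -0.01, "y": -0.045, "z": 0, "ax": 0, "ay": 0, "az": 0, "jaw": -1}
    - {"x": -0.01, "y": -0.045, "z": 0, "ax": 0, "ay": 0, "az": 0, "jaw": -1}
    - {"x": -0.01, "y": -0.045, "z": 0, "ax": 0, "ay": 0, "az": 0, "jaw": -1}
    - {"x": -0.01, "y": -0.045, "z": 0, "ax": 0, "ay": 0, "az": 0, "jaw": -1}

```text
time: 8.6
ee_pos: [0.5478, -0.1124, 0.2165]
orientation: [[-0.994, 0.11, 0.001], [0.11, 0.994, -0.0], [-0.001, -0.0, -1.0]]
contact_force: [1.3, 0.9, -2.0]
finger_gap: 0.0292
grasp_force: 60.4
```

servo_tool:
  steps:
    - {"x": -0.009, "y": -0.04, "z": 0, "ax": 0, "ay": 0, "az": 0, "jaw": -1}
    - {"x": -0.006, "y": -0.025, "z": 0, "ax": 0, "ay": 0, "az": 0, "jaw": -1}
    - {"x": -0.003, "y": -0.013, "z": 0, "ax": 0, "ay": 0, "az": 2, "jaw": -1}
    - {"x": 0, "y": 0, "z": 0.015, "ax": 0, "ay": 0, "az": 4, "jaw": -1}
    - {"x": 0, "y": 0, "z": 0.03, "ax": 0, "ay": 0, "az": 1, "jaw": -1}
    - {"x": 0, "y": 0, "z": 0.03, "ax": 0, "ay": 0, "az": 0, "jaw": -1}
    - {"x": 0, "y": 0, "z": 0.03, "ax": 0, "ay": 0, "az": 0, "jaw": -1}
    - {"x": 0, "y": 0, "z": 0.02, "ax": 0, "ay": 0, "az": 0, "jaw": -1}

```text
time: 9.4
ee_pos: [0.5557, -0.1884, 0.0889]
orientation: [[-0.973, 0.231, -0.003], [0.231, 0.973, 0.002], [0.004, 0.001, -1.0]]
contact_force: [-0.5, 0.1, -2.7]
finger_gap: 0.029
grasp_force: 60.4
```

servo_tool:
  steps:
    - {"x": 0, "y": 0, "z": 0.02, "ax": 0, "ay": 0, "az": 0, "jaw": -1}
    - {"x": 0, "y": 0, "z": 0.015, "ax": 0, "ay": 0, "az": 0, "jaw": -1}
    - {"x": 0, "y": 0, "z": 0.01, "ax": 0, "ay": 0, "az": 0, "jaw": -1}
    - {"x": 0, "y": 0, "z": 0.006, "ax": 0, "ay": 0, "az": 0, "jaw": -1}
    - {"x": 0, "y": 0, "z": 0.004, "ax": 0, "ay": 0, "az": 0, "jaw": -1}
    - {"x": 0, "y": 0, "z": 0.002, "ax": 0, "ay": 0, "az": 0, "jaw": -1}
    - {"x": 0, "y": 0, "z": 0, "ax": 0, "ay": 0, "az": 0, "jaw": -1}
    - {"x": 0, "y": 0, "z": 0, "ax": 0, "ay": 0, "az": 0, "jaw": -1}

```text
time: 10.2
ee_pos: [0.5577, -0.1902, 0.035]
orientation: [[-0.973, 0.23, 0.001], [0.23, 0.973, -0.001], [-0.001, -0.0, -1.0]]
contact_force: [-0.8, 0.9, -2.8]
finger_gap: 0.0294
grasp_force: 60.4
```

servo_tool:
  steps:
    - {"x": 0, "y": 0, "z": 0.001, "ax": 0, "ay": 0, "az": 0, "jaw": -1}
    - {"x": 0, "y": 0, "z": 0.001, "ax": 0, "ay": 0, "az": 0, "jaw": -1}
    - {"x": 0, "y": 0, "z": 0.001, "ax": 0, "ay": 0, "az": 0, "jaw": -1}
    - {"x": 0, "y": 0, "z": 0.001, "ax": 0, "ay": 0, "az": 0, "jaw": -1}
    - {"x": 0, "y": 0, "z": 0, "ax": 0, "ay": 0, "az": 0, "jaw": -1}
    - {"x": 0, "y": 0, "z": 0, "ax": 0, "ay": 0, "az": 0, "jaw": -1}
    - {"x": 0, "y": 0, "z": 0, "ax": 0, "ay": 0, "az": 0, "jaw": -1}
    - {"x": 0, "y": 0, "z": 0, "ax": 0, "ay": 0, "az": 0, "jaw": -1}

```text
time: 11.0
ee_pos: [0.5573, -0.19, 0.0316]
orientation: [[-0.973, 0.23, -0.0], [0.23, 0.973, -0.0], [0.0, -0.0, -1.0]]
contact_force: [-2.8, 1.6, 6.6]
finger_gap: 0.0286
grasp_force: 61.6
```

servo_tool:
  steps:
    - {"x": 0, "y": 0, "z": 0, "ax": 0, "ay": 0, "az": 0, "jaw": 0.2}
    - {"x": 0, "y": 0, "z": 0, "ax": 0, "ay": 0, "az": 0, "jaw": 0.6}
    - {"x": 0, "y": 0, "z": 0, "ax": 0, "ay": 0, "az": 0, "jaw": 1}
    - {"x": 0, "y": 0, "z": 0, "ax": 0, "ay": 0, "az": 0, "jaw": 1}
    - {"x": 0, "y": 0, "z": 0, "ax": 0, "ay": 0, "az": 0, "jaw": 1}
    - {"x": 0, "y": 0, "z": 0, "ax": 0, "ay": 0, "az": 0, "jaw": 1}
    - {"x": 0, "y": 0, "z": 0, "ax": 0, "ay": 0, "az": 0, "jaw": 1}
    - {"x": 0, "y": 0, "z": 0, "ax": 0, "ay": 0, "az": 0, "jaw": 1}

```text
time: 11.8
ee_pos: [0.5571, -0.19, 0.0302]
orientation: [[-0.973, 0.23, -0.0], [0.23, 0.973, 0.0], [0.0, 0.0, -1.0]]
contact_force: [-0.7, 0.0, 0.2]
finger_gap: 0.0853
grasp_force: 0.0
```

servo_tool:
  steps:
    - {"x": 0, "y": 0, "z": -0.01, "ax": 0, "ay": 0, "az": 0, "jaw": 1}
    - {"x": 0, "y": 0, "z": -0.02, "ax": 0, "ay": 0, "az": 0, "jaw": 1}
    - {"x": 0, "y": 0, "z": -0.035, "ax": 0, "ay": 0, "az": 0, "jaw": 1}
    - {"x": 0, "y": 0, "z": -0.04, "ax": 0, "ay": 0, "az": 0, "jaw": 1}
    - {"x": 0, "y": 0, "z": -0.04, "ax": 0, "ay": 0, "az": 0, "jaw": 1}
    - {"x": 0, "y": 0, "z": -0.04, "ax": 0, "ay": 0, "az": 0, "jaw": 1}
    - {"x": 0, "y": 0, "z": 0, "ax": 0, "ay": 0, "az": 0, "jaw": 1}
    - {"x": 0, "y": 0, "z": 0, "ax": 0, "ay": 0, "az": 0, "jaw": 1}

```text
time: 12.6
ee_pos: [0.5581, -0.1904, 0.2177]
orientation: [[-0.973, 0.23, 0.004], [0.23, 0.973, -0.002], [-0.004, -0.001, -1.0]]
contact_force: [0.1, -0.2, 0.2]
finger_gap: 0.0859
grasp_force: 0.0
```

Run:
```python
from h import *
c=snap('wrist','w4.png'); st=get_state(); R=st['orientation'];p=st['ee_pos'];print(p)
print('expect head corners',[proj(c,np.r_[q]).round() for q in [(p+R@[x,y,0])*[1,1,0]+[0,0,.048] for x,y in ((-.05,-.032),(-.05,.032),(-.09,.032),(-.09,-.032))]])
# carousel yaw est: plate corners y edge & knob
k=np.array([.4494,.1997]);y=6
# shift to hover above the knob at z .2
R=st['orientation'];print('shift',R.T@(np.r_[k,.2]-p))
```

```text
[ 0.55689523 -0.18983402  0.21571225]
expect head corners [array([282., 274.]), array([355., 274.]), array([354., 316.]), array([283., 316.])]
shift [0.19423004 0.35435781 0.01562306]
```

View pics/w4.png

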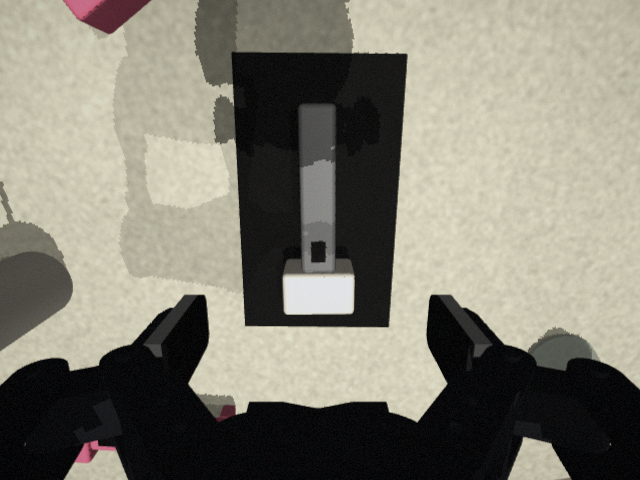

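The wrist view shows the scanner lying flat on the mat, clear of the fingers, with its head at (283-354, 262-315). That matches the expected pixels. Next is the plunger.

servo_tool:
  steps:
    - {"x": 0.0195, "y": 0.0355, "z": 0, "ax": 0, "ay": 0, "az": 0, "jaw": 1}
    - {"x": 0.0195, "y": 0.0355, "z": 0, "ax": 0, "ay": 0, "az": 0, "jaw": 1}
    - {"x": 0.0195, "y": 0.0355, "z": 0, "ax": 0, "ay": 0, "az": 0, "jaw": 1}
    - {"x": 0.0195, "y": 0.0355, "z": 0, "ax": 0, "ay": 0, "az": 0, "jaw": 1}
    - {"x": 0.0195, "y": 0.0355, "z": 0, "ax": 0, "ay": 0, "az": 0, "jaw": 1}
    - {"x": 0.0195, "y": 0.0355, "z": 0, "ax": 0, "ay": 0, "az": 0, "jaw": 1}
    - {"x": 0.0195, "y": 0.0355, "z": 0, "ax": 0, "ay": 0, "az": 0, "jaw": 1}
    - {"x": 0.0195, "y": 0.0355, "z": 0, "ax": 0, "ay": 0, "az": 0, "jaw": 1}

```text
time: 13.45
ee_pos: [0.4684, 0.1235, 0.2132]
orientation: [[-0.973, 0.23, -0.004], [0.23, 0.973, -0.001], [0.004, -0.002, -1.0]]
contact_force: [0.7, 0.8, 0.3]
finger_gap: 0.0856
grasp_force: 0.0
```

servo_tool:
  steps:
    - {"x": 0.019, "y": 0.035, "z": 0, "ax": 0, "ay": 0, "az": 0, "jaw": 1}
    - {"x": 0.019, "y": 0.035, "z": 0, "ax": 0, "ay": 0, "az": 0, "jaw": 1}
    - {"x": 0, "y": 0, "z": 0, "ax": 0, "ay": 0, "az": -6.2, "jaw": 1}
    - {"x": 0, "y": 0, "z": 0, "ax": 0, "ay": 0, "az": -6.2, "jaw": 1}
    - {"x": 0, "y": 0, "z": 0, "ax": 0, "ay": 0, "az": -6.2, "jaw": 1}
    - {"x": 0, "y": 0, "z": 0, "ax": 0, "ay": 0, "az": 0, "jaw": 1}
    - {"x": 0, "y": 0, "z": 0, "ax": 0, "ay": 0, "az": 0, "jaw": 1}
    - {"x": 0, "y": 0, "z": 0, "ax": 0, "ay": 0, "az": 0, "jaw": 1}

```text
time: 14.25
ee_pos: [0.4493, 0.1989, 0.2145]
orientation: [[-0.996, -0.091, -0.002], [-0.091, 0.996, -0.001], [0.002, -0.0, -1.0]]
contact_force: [0.7, -0.7, 0.1]
finger_gap: 0.0857
grasp_force: 0.0
```

Run:
```python
from h import *
c=snap('wrist','w5.png'); st=get_state(); print(st['ee_pos'],st['orientation'].round(3).tolist())
print(proj(c,[.4525,.203,.055]))
```

```text
[0.44946086 0.19889158 0.21471466] [[-0.996, -0.091, -0.001], [-0.091, 0.996, -0.0], [0.001, -0.0, -1.0]]
[322.45537753 228.29549569]
```

View pics/w5.png

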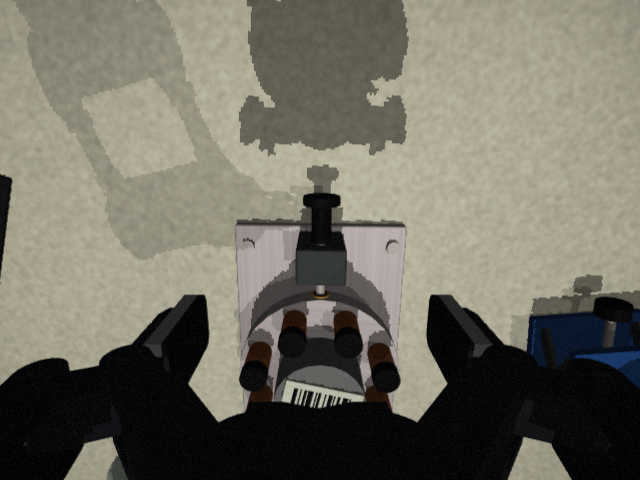

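The wrist view shows the carousel square in the picture: knob head at (321,200), neck (312-330, 207-233), block top rear edge at row 233. The plate's rear corners are (237,224) and (405,224).

Run:
```python
from h import *
c=snap('wrist'); st=get_state(); R=st['orientation'];p=st['ee_pos']
T=lambda u,v,z:(R.T@(ray(c,u,v,z)-p)).round(4)
print('plate corners',T(237,223,.012),T(405,223,.012))
print('block rear/front top',T(321,233,.072),T(321,250,.072),'sides',T(297,245,.072),T(346,245,.072))
print('neck',T(312,220,.055),T(330,220,.055),'head outer top',T(321,195,.07),'head/neck edge', T(321,207,.07))
```

```text
plate corners [-0.0095 -0.0748  0.2029] [-0.0094  0.081   0.2029]
block rear/front top [-0.0031  0.0025  0.1429] [-0.0167  0.0025  0.1429] sides [-0.0127 -0.016   0.1429] [-0.0127  0.0218  0.1429]
neck [ 0.0032 -0.0046  0.1599] [0.0032 0.0099 0.1599] head outer top [0.0258 0.0024 0.1449] head/neck edge [0.0167 0.0025 0.1449]
```

servo_tool:
  steps:
    - {"x": 0.004, "y": 0.0028, "z": 0.01, "ax": 0, "ay": 0, "az": 0, "jaw": 1}
    - {"x": 0, "y": 0, "z": 0.035, "ax": 0, "ay": 0, "az": 0, "jaw": 1}
    - {"x": 0, "y": 0, "z": 0.035, "ax": 0, "ay": 0, "az": 0, "jaw": 1}
    - {"x": 0, "y": 0, "z": 0.035, "ax": 0, "ay": 0, "az": 0, "jaw": 1}
    - {"x": 0, "y": 0, "z": 0.025, "ax": 0, "ay": 0, "az": 0, "jaw": 1}
    - {"x": 0, "y": 0, "z": 0.015, "ax": 0, "ay": 0, "az": 0, "jaw": 1}
    - {"x": 0, "y": 0, "z": 0.01, "ax": 0, "ay": 0, "az": 0, "jaw": 1}
    - {"x": 0, "y": 0, "z": 0, "ax": 0, "ay": 0, "az": 0, "jaw": 1}

```text
time: 15.15
ee_pos: [0.444, 0.2011, 0.0486]
orientation: [[-0.996, -0.092, -0.003], [-0.092, 0.996, -0.001], [0.004, -0.001, -1.0]]
contact_force: [-1.2, 0.7, 0.3]
finger_gap: 0.0854
grasp_force: 0.0
```

servo_tool:
  steps:
    - {"x": 0, "y": 0, "z": 0, "ax": 0, "ay": 0, "az": 0, "jaw": -1}
    - {"x": 0, "y": 0, "z": 0, "ax": 0, "ay": 0, "az": 0, "jaw": -1}
    - {"x": 0, "y": 0, "z": 0, "ax": 0, "ay": 0, "az": 0, "jaw": -1}
    - {"x": 0, "y": 0, "z": 0, "ax": 0, "ay": 0, "az": 0, "jaw": -1}
    - {"x": 0, "y": 0, "z": 0, "ax": 0, "ay": 0, "az": 0, "jaw": -1}
    - {"x": 0, "y": 0, "z": 0, "ax": 0, "ay": 0, "az": 0, "jaw": -1}
    - {"x": 0, "y": 0, "z": 0, "ax": 0, "ay": 0, "az": 0, "jaw": -1}
    - {"x": 0, "y": 0, "z": 0, "ax": 0, "ay": 0, "az": 0, "jaw": -1}

```text
time: 15.95
ee_pos: [0.446, 0.2015, 0.051]
orientation: [[-0.996, -0.092, 0.001], [-0.092, 0.996, -0.0], [-0.001, -0.0, -1.0]]
contact_force: [-0.7, -1.9, 6.3]
finger_gap: 0.0141
grasp_force: 58.4
```

servo_tool:
  steps:
    - {"x": 0.002, "y": 0, "z": 0, "ax": 0, "ay": 0, "az": 0, "jaw": -1}
    - {"x": 0.002, "y": 0, "z": 0, "ax": 0, "ay": 0, "az": 0, "jaw": -1}
    - {"x": 0.002, "y": 0, "z": 0, "ax": 0, "ay": 0, "az": 0, "jaw": -1}
    - {"x": 0.002, "y": 0, "z": 0, "ax": 0, "ay": 0, "az": 0, "jaw": -1}
    - {"x": 0.002, "y": 0, "z": 0, "ax": 0, "ay": 0, "az": 0, "jaw": -1}
    - {"x": 0.002, "y": 0, "z": 0, "ax": 0, "ay": 0, "az": 0, "jaw": -1}
    - {"x": 0.002, "y": 0, "z": 0, "ax": 0, "ay": 0, "az": 0, "jaw": -1}
    - {"x": 0, "y": 0, "z": 0, "ax": 0, "ay": 0, "az": 0, "jaw": -1}

```text
time: 16.75
ee_pos: [0.4354, 0.2007, 0.0511]
orientation: [[-0.996, -0.093, 0.009], [-0.093, 0.996, 0.002], [-0.009, 0.001, -1.0]]
contact_force: [7.1, -2.3, -2.9]
finger_gap: 0.0143
grasp_force: 58.5
```

Moved about 10.6 mm so far with 7 N of spring. I'll pull a few mm more, up to the stop.

servo_tool:
  steps:
    - {"x": 0.002, "y": 0, "z": 0, "ax": 0, "ay": 0, "az": 0, "jaw": -1}
    - {"x": 0.002, "y": 0, "z": 0, "ax": 0, "ay": 0, "az": 0, "jaw": -1}
    - {"x": 0.002, "y": 0, "z": 0, "ax": 0, "ay": 0, "az": 0, "jaw": -1}
    - {"x": 0, "y": 0, "z": 0, "ax": 0, "ay": 0, "az": 0, "jaw": -1}
    - {"x": 0, "y": 0, "z": 0, "ax": 0, "ay": 0, "az": 0, "jaw": -1}
    - {"x": 0, "y": 0, "z": 0, "ax": 0, "ay": 0, "az": 0, "jaw": -1}
    - {"x": 0, "y": 0, "z": 0, "ax": 0, "ay": 0, "az": 0, "jaw": -1}
    - {"x": 0, "y": 0, "z": 0, "ax": 0, "ay": 0, "az": 0, "jaw": -1}

```text
time: 17.55
ee_pos: [0.432, 0.2005, 0.0512]
orientation: [[-0.996, -0.093, 0.014], [-0.093, 0.996, 0.003], [-0.014, 0.001, -1.0]]
contact_force: [12.8, -2.5, -8.9]
finger_gap: 0.014
grasp_force: 59.5
```

Run:
```python
from h import *
st=get_state(); print(st['ee_pos'],st['contact_force'],st['grasp_force'],st['joint_velocities'].round(4))
s=snap('scene')['img'];d=snap('side')['img'];w=snap('wrist')['img']
r=lambda i,x,y,n:cv2.resize(i[y:y+n*3//4,x:x+n],(400,300),interpolation=cv2.INTER_CUBIC)
cv2.imwrite('pics/f.png',np.vstack([np.hstack([r(s,210,210,130),r(w,220,140,200)]),np.hstack([r(d,260,260,100),r(s,0,0,640)])]))
```

```text
[0.43198707 0.20046459 0.05121503] [12.7748998  -2.50692289 -8.85539334] 59.520322009921074 [ 0.0011 -0.0003 -0.0009  0.0015 -0.0005 -0.0005]
```

View pics/f.png

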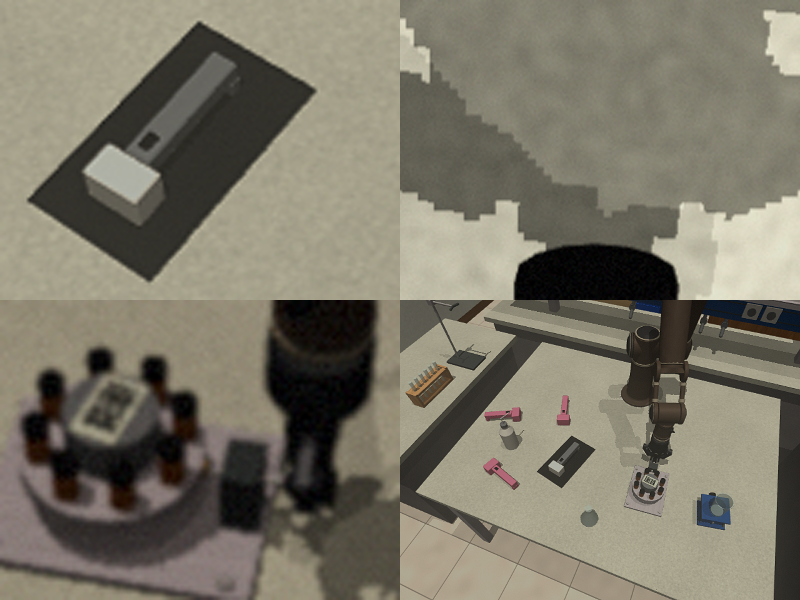

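The scanner lies flat and well inside its mat, and the bystanders look untouched. The fingers are on the knob, which has moved back 14 mm and is pulled with 12.8 N, more than the 8 N spring, so it is at the stop. I hand the job in.

```bash
python3 -c "
from cell import job
print(job.close_job())"
```

```text
the job is handed in; nothing more can be done
None
```

I handed the job in with all three steps carried out: the scanner was held over the bar code for over a second, then laid window down on its mat and let go; the plunger is held back against its stop, with no verdict returned.

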